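Unscrew the tight cap of a braced jar and hold it over the mouth

ROBOT

A 7-joint arm with a two-finger parallel gripper is mounted at the origin on a cart in front of the work surface, level with it; the furniture and walls round the work are solid. World frame = base frame: x ahead of the robot, y to its left, z up, the work surface at z = 0. Lengths are in m, angles in rad, forces in N, time in s.
With the tool pointing down it reaches from about 0.4 to 0.85 m from the base axis. Payload 4.5 kg.
Tool frame: the origin (TCP) lies midway between the tips of the shut fingers; the grasp point (between the pads) lies 19 mm behind it (bot.grip_point_offset is the distance from the TCP to the grasp point, in m); z points along the fingers, y is the line along which they close (so a half turn about z gives the same grasp; the last joint's range is limited). The gripper opens to 85 mm and grips with 20 to 120 N. Pads are 22 mm wide; open, the fingers measure 114 mm over their backs; the gripper's body (76 mm by 85 mm) begins 54 mm behind the grasp point. The pads swing forward as they close: fully open they stand 13 mm farther back than shut.
Start: joints at [-1.115, 0.689, -0.195, 1.565, 0.157, 0.902, -0.215], TCP at [0.256, 0.57, 0.231] pointing down, gripper open.
Joint ranges: [-3.01, 3.01], [-0.46, 2.08], [-1.47, 1.51], [0.13, 2.56], [-1, 4.14], [0.04, 2.09], [-2.66, 2.66]. Speed limits (rad/s): [2.57, 2.57, 3.14, 3.14, 3.14, 3.14, 3.14].

INTERFACE

Orientations are given as a rotation vector (axis times angle).
In Python, from plant import bot gives the robot as it stands.
- The arm moves only by the shell command python3 -m creep 'ROWS' [FORCE]. ROWS is JSON, a list of rows, each a list of 7 numbers: the shift along the world's x, y, z scaled (see below), then the turn, a rotation vector about the world's x, y, z scaled (see below), then the closure, from 0 (fully open) to 1 (shut). In form: [[dx, dy, dz, ax, ay, az, hand], ...]. A call has 1 to 12 rows; each row shifts and turns the commanded pose from where the row before left it; what a row does not reach is not made up. The controller multiplies each number of a shift by 20 mm and each number of a turn by 0.12 rad. A row lasts 1/10 s, in which the tool goes at most 50 mm and 8.59 degrees, less where a joint would pass 70% of its speed; a pose out of reach is approached as far as the arm can. A call with a number of a shift or a turn outside -1 to 1 is refused whole. A call with a gripper value outside its range is refused whole. The fingers move at their own pace and stop on an object; FORCE is the grip in N (left out, the last holds). Time passes only in rows, so rows that do not move let the fingers close. It gives the time, the measured TCP pose, the force, the opening and the grip force at its end, in the units of the state.
- bot.observe(): the state, without advancing time (a new reading comes with each control period).
- bot.get_image(name): name is "side" or "top"; returns a dict with "image" (480x640x3 uint8, blue, green, red), "intrinsics" (3x3 intrinsics, pixels), "world_from_camera" (4x4, takes a point from camera to world coordinates). Camera axes: x right, y up, looking along -z (the intrinsics and any distortion apply to the point x, -y, -z); pixel columns grow to the right and rows downward; lengths in m; the calibration is good to about 2 mm. A picture is of the moment at which its call begins. There is no depth.
- bot.close_job(): hands the job in; it is judged then, once.
Trained networks look in a picture, given as the dict that the camera call returned (one of the last four; its "shot" number tells which), for a name from the list of things; names that differ only in an ending like _2 or _b are one class to them, and where a whole thing is asked for, a point or a joint stands for the part that bears it (a point fixed in the world has none). Each returns a list of dicts, best first, with "conf" (0 to 1); they miss things now and then, are a little off and sometimes report something else, mostly with a low value. They report only what shows in the picture. A call takes as long as a camera call.
- bot.spot_in(picture, label): "bbox" ([centre column, centre row, width, height] in pixels, round what is visible of it).
- bot.outline_of(picture, label): "pixels" (480x640 bool, what is visible of it) and "bbox" ([centre column, centre row, width, height] in pixels, round what is visible of it).
- bot.place_of(picture, label): "pixel" ([row, column] in pixels: a listed point, or the origin of a listed thing).
The state is a dict: "clock": time; "qpos": joint angles; "joint_velocities": joint speeds; "tau": joint torques, N m; "eef_pos": TCP position; "tool_rot": TCP orientation; "contact_force": force on the tool from outside, world axes, zero at the start; "ft_torque": the same for the moment, N m; "gripper_width": finger opening in m; "finger_force": force on a finger pad.
Only numpy, scipy, OpenCV 4.12 (cv2) and the standard library are available. Lean on these libraries where they do the work, as an engineer would, in place of code of your own. Each camera call takes 0.05 s, during which the arm holds its last target. There are 200 camera calls.

TASK

Open the blue square jar that stands in the wooden brace: first slide the roll of twine straight up off its cap and lay it flat, wholly on the round trivet, then grip the tight red cap and turn it anticlockwise (seen from above) a little more than a quarter turn, so that its threads let go, but well short of a half turn, where they catch again. Only then lift it, and finish while still holding the cap level, about 3 cm clear above the jar's mouth, with the jar still seated in its brace and the other things left where they are.

Things in the scene. Friction and masses are not known exactly. Their poses are not given: they have to be found in the camera images.
- brace: wooden jar brace fixed to the worktop, 108x108x44 mm, square pocket 67 mm wide with rubber-lined walls, pocket floor 8 mm above the worktop; the pocket keeps the jar from turning, but the jar can be pulled up out of it. Origin at the centre of its underside; x and y run along its sides.
- jar: blue jar (0.5 to 0.75 kg, not fastened, 1.5 mm play all round in the brace): square body 64x64 mm, flat shoulder 72 mm above its underside; on it a round neck 32 mm across whose mouth is 100 mm above the underside. Origin at the centre of its underside, z up.
- jar_mouth (a point): centre of the jar's mouth (top of the neck, 100 mm above the jar's underside), axes of the jar, z up
- cap: red ribbed screw cap, 48 mm across, 25 mm high, 40 g. Origin: centre of its lower edge, z up; screwed on, this lies 79 mm above the jar's underside (21 mm below the mouth), the top at 104 mm. Inner tabs sit under lugs of the neck: lifted too early it lifts the jar. Turning takes 0.3 N m and does not raise it; play about 0.1 rad. Free after 1.5 rad, catches again beyond 2.4.
- collar (a joint): red ring at the foot of the neck that turns with the cap and stays on the jar: 0 screwed tight, grows as the cap is turned anticlockwise seen from above, rad. Under 1.3 the cap is held; from 1.5 to 2.3 it lifts off freely; the threads catch again beyond 2.4. Friction keeps it where it is left.
- twine_roll: roll of brown kitchen twine, a ring 68 mm across, 26 mm high, hole 54 mm, 60 g; slipped over the cap, it rests on the jar's shoulder with its top 98 mm above the jar's underside. Origin at the centre of its underside, z up.
- rest_trivet: round pale trivet with a blue pattern, fixed on the worktop to the left, 210 mm across, 11 mm high, flat top. Origin at the centre of its underside.
- salt_shaker: clear salt shaker with a grey top, 44x44x90 mm, loose bystander, origin at its underside
- spice_jar: spice jar with a yellow cap, 42x42x96 mm, loose bystander, origin at its underside
- lemon: yellow lemon, 72x57x58 mm, loose bystander
- garlic: garlic bulb, 53x54x53 mm, loose bystander
- tuna_tin: flat food tin, 86 mm across, 40 mm high, loose bystander, origin at its underside

How it is judged:
On the way, in this order (a step that is already met when the one before it is completed fails the run):
1. the twine roll lies flat on the trivet, let go, with the cap still screwed on (z of twine_roll in the frame of rest_trivet between 0.004 and 0.018 m and horizontal distance between twine_roll and rest_trivet below 0.07 m and angle between twine_roll's own z axis and vertical below 0.1 rad and contact force between the fingers and twine_roll below 0.2 N and value of joint collar below 0.3 rad), for 0.2 s.
2. the cap has been turned until its threads let go, still sitting on the seated jar (z of jar in the frame of brace below 0.013 m and angle between jar's own z axis and vertical below 0.08 rad and value of joint collar above 1.3 rad and z of cap in the frame of jar_mouth below -0.014 m and horizontal distance between cap and jar_mouth below 0.008 m), for 0.1 s.
At the end, for the whole second after the job is handed in: Fingers hold the cap at rest, level (0.2 rad), its lower edge 8-60 mm above the mouth, within 22 mm of its axis; collar at 1.3-2.4 rad; jar upright, within 5 mm of its pocket floor, untouched by the arm; twine roll flat on the trivet, centre within 70 mm of its centre, untouched (z of twine_roll in the frame of rest_trivet between 0.004 and 0.018 m and horizontal distance between twine_roll and rest_trivet below 0.07 m and angle between twine_roll's own z axis and vertical below 0.1 rad and z of jar in the frame of brace below 0.013 m and angle between jar's own z axis and vertical below 0.08 rad and z of cap in the frame of jar_mouth between 0.008 and 0.06 m and horizontal distance between cap and jar_mouth below 0.022 m and angle between cap's own z axis and vertical below 0.2 rad and contact force between the fingers and cap above 2 N and contact force between cap and jar below 0.05 N and contact force between cap and twine_roll below 0.05 N and contact force between the fingers and twine_roll below 0.2 N and contact force between the arm and jar below 0.2 N and linear speed of cap below 0.03 m/s and linear speed of each of jar, twine_roll below 0.02 m/s and value of joint collar between 1.3 and 2.4 rad); the arm keeps its last pose, push and grip.
It fails at once if the jar is pulled up more than 12 mm out of its seat or tipped (z of jar in the frame of brace above 0.02 m or angle between jar's own z axis and vertical above 0.3 rad).
It fails at once if the cap is turned on so far that its threads catch again (collar beyond 2.4 rad) (value of joint collar above 2.4 rad).
It fails at once if a bystander is shoved more than 30 mm (distance of any of salt_shaker, spice_jar, lemon, garlic, tuna_tin from where it was at the start of the episode above 0.03 m).
It also fails if it takes over 54 s, if anything falls off the work surface, if the arm or the gripper's body presses on something with over 40 N, if the wrist force passes 120 N, or if a joint passes its speed limit or range.

## Working session

There is one attempt and no reset: what is moved stays moved. The work goes in short steps, Python scripts to look and compute and a shell command to move; the robot and the scene stay as the last step left them, time stands still between calls to the robot, and variables do not carry over. Pictures are saved under pics/ and viewed, at most 10 in all, crops included, and the job is handed in when it is done.

```bash
mkdir -p pics; cat > h.py <<'E'
import numpy as np,cv2
from plant import bot
def ray(p,rc):
    K=np.array(p["intrinsics"]);T=np.array(p["world_from_camera"])
    r,c=rc
    d=np.array([(c-K[0,2])/K[0,0],-(r-K[1,2])/K[1,1],-1.])
    return T[:3,3],T[:3,:3]@d
def atz(p,rc,z):
    o,d=ray(p,rc);return o+d*(z-o[2])/d[2]
def proj(p,X):
    K=np.array(p["intrinsics"]);T=np.linalg.inv(np.array(p["world_from_camera"]))
    v=T[:3,:3]@np.array(X)+T[:3,3];return [K[1,1]*(-v[1])/-v[2]+K[1,2],K[0,0]*v[0]/-v[2]+K[0,2]]
def tri(ra,rb):
    A=[];b=[]
    for o,d in(ra,rb):
        d=d/np.linalg.norm(d);P=np.eye(3)-np.outer(d,d);A.append(P);b.append(P@o)
    return np.linalg.lstsq(np.vstack(A),np.hstack(b),rcond=None)[0]
E
python3 - <<'E'
from h import *
np.set_printoptions(precision=4,suppress=True)
P={n:bot.get_image(n) for n in("side","top")}
for n in P: cv2.imwrite(f"pics/{n}0.png",P[n]["image"]); print(n,np.array(P[n]["world_from_camera"])[:3,3],P[n].keys())
for l in "brace jar jar_mouth cap twine_roll rest_trivet salt_shaker spice_jar lemon garlic tuna_tin".split():
    g={}
    for n in P:
        r=bot.place_of(P[n],l)
        if r: g[n]=r[0]; 
    print(l,{n:(np.round(g[n]["pixel"],1),round(g[n]["conf"],2)) for n in g}, tri(*[ray(P[n],g[n]["pixel"]) for n in g]) if len(g)==2 else "", {n:atz(P[n],g[n]["pixel"],0)[:2] for n in g})
s=bot.observe();print({k:np.round(v,3) for k,v in s.items()})
E
```

```text
side [ 0.5794 -0.6495  0.4973] dict_keys(['image', 'intrinsics', 'world_from_camera', 'shot'])
top [0.3225 0.1122 1.1718] dict_keys(['image', 'intrinsics', 'world_from_camera', 'shot'])
brace {'side': (array([297.6, 308.6]), 0.59), 'top': (array([255.8, 336. ]), 0.57)} [0.5372 0.0552 0.0023] {'side': array([0.5402, 0.0598]), 'top': array([0.5343, 0.0546])}
jar {'side': (array([295.3, 301.9]), 0.87), 'top': (array([258.2, 333.7]), 0.54)} [0.5281 0.0605 0.0051] {'side': array([0.527 , 0.0675]), 'top': array([0.5296, 0.0603])}
jar_mouth {'side': (array([237.9, 250.1]), 0.69), 'top': (array([245.9, 335.9]), 0.61)} [0.4848 0.0481 0.1483] {'side': array([0.3908, 0.3071]), 'top': array([0.5565, 0.052 ])}
cap {'side': (array([257.4, 303.8]), 0.7), 'top': (array([250. , 338.9]), 0.61)} [0.5316 0.0521 0.092 ] {'side': array([0.5238, 0.2129]), 'top': array([0.5465, 0.0466])}
twine_roll {'side': (array([264. , 302.5]), 0.77)}  {'side': array([0.5223, 0.1846])}
rest_trivet {'side': (array([241.8, 254. ]), 0.88), 'top': (array([329.8, 229.2]), 0.56)} [ 0.4013  0.3038 -0.0086] {'side': array([0.403
[... 749 characters left out ...]
6554, 0.0742])}
tuna_tin {'side': (array([246.2, 334.9]), 0.93), 'top': (array([242.3, 241.2]), 0.66)} [0.5914 0.26   0.0017] {'side': array([0.5929, 0.2639]), 'top': array([0.5903, 0.26  ])}
{'clock': np.float64(1.2), 'qpos': array([-1.115,  0.689, -0.195,  1.565,  0.157,  0.903, -0.215]), 'joint_velocities': array([-0.002, -0.001,  0.001, -0.001,  0.001,  0.001,  0.   ]), 'tau': array([ -0.001, -53.956,  -1.267, -15.888,   0.01 ,   0.002,  -0.   ]), 'eef_pos': array([0.256, 0.57 , 0.231]), 'tool_rot': array([0.658, 3.072, 0.   ]), 'contact_force': array([-0.254, -0.364,  0.729]), 'ft_torque': array([0.008, 0.027, 0.032]), 'finger_force': np.float64(0.0), 'gripper_width': np.float64(0.086)}
```

View pics/top0.png

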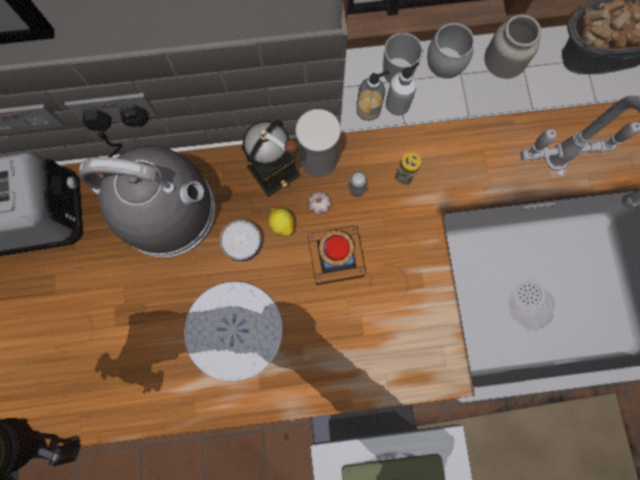

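View pics/side0.png

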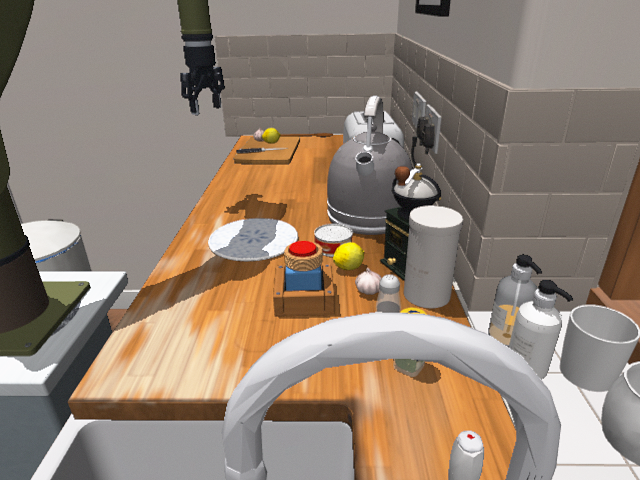

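```bash
cat > m.py <<'E'
from h import *
np.set_printoptions(precision=4,suppress=True)
P={n:bot.get_image(n) for n in("side","top")}
def quad(l,z):
    r=bot.outline_of(P["top"],l)
    m=r[0]["pixels"].astype(np.uint8)
    c=max(cv2.findContours(m,cv2.RETR_EXTERNAL,cv2.CHAIN_APPROX_NONE)[0],key=cv2.contourArea)[:,0]
    w=np.array([atz(P["top"],(v,u),z)[:2] for u,v in c],np.float32)
    print(l,r[0]["conf"],"rect",cv2.minAreaRect(w*1000),"circ",cv2.minEnclosingCircle(w*1000), "ell",cv2.fitEllipse(w*1000))
quad("brace",.044);quad("cap",.112);quad("twine_roll",.106);quad("rest_trivet",.011)
im=P["top"]["image"].astype(int);m=((im[...,2]>130)&(im[...,1]<50)&(im[...,0]<50)).astype(np.uint8)
m[:200]=0;m[300:]=0;m[:,:290]=0;m[:,390:]=0
c=max(cv2.findContours(m,0,1)[0],key=cv2.contourArea)[:,0]
print("red",cv2.minEnclosingCircle(np.array([atz(P["top"],(v,u),.112)[:2]*1000 for u,v in c],np.float32)))
for n in P:
    for l in("cap","twine_roll"):
        r=bot.outline_of(P[n],l)
        if r: print(n,l,r[0]["bbox"],r[0]["conf"])
    print(n,"pred", [np.round(proj(P[n],(.532,.053,z))[::-1],1) for z in (.112,.087,0)])
print(bot.grip_point_offset)
cv2.imwrite("pics/crop.png",np.hstack([cv2.resize(P["top"]["image"][215:295,290:390],None,fx=4,fy=4,interpolation=2),cv2.resize(P["side"]["image"][235:315,255:355],None,fx=4,fy=4,interpolation=2)]))
E
python3 m.py
```

```text
brace 0.78 rect ((526.7953491210938, 57.167449951171875), (111.73884582519531, 108.03162384033203), 2.1300790309906006) circ ((528.0715942382812, 57.98368453979492), 73.10187530517578) ell ((529.4891357421875, 57.35905456542969), (111.45655059814453, 125.67378997802734), 91.40219116210938)
cap 0.63 rect ((528.847412109375, 57.17087936401367), (46.23264694213867, 47.086299896240234), 82.94432830810547) circ ((528.8580932617188, 57.255008697509766), 25.936368942260742) ell ((528.8983764648438, 57.34550476074219), (47.81781005859375, 49.13689422607422), 97.50575256347656)
twine_roll 0.8 rect ((529.833984375, 57.74082946777344), (66.79478454589844, 71.77427673339844), 19.78221321105957) circ ((530.610107421875, 57.682621002197266), 36.48967361450195) ell ((530.06201171875, 57.84032440185547), (67.02545166015625, 71.3416519165039), 34.195518493652344)
rest_trivet 0.87 rect ((399.05023193359375, 294.0035705566406), (206.18634033203125, 208.4460906982422), 86.16044616699219) circ ((399.07183837890625, 295.7463073730469), 105.81280517578125) ell ((399.110107421875, 294.91650390625), (206.99061584472656, 207.85064697265625), 56.41310501098633)
red ((531.1152954101562, 56.78761291503906), 23.958646774291992)
side cap [301.7, 248.4, 26.6, 14.0] 0.56
side twine_roll [301.7, 258.1, 37.2, 24.6] 0.96
side pred [array([302.3, 247.7]), array([302.7, 259.9]), array([304.2, 299.7])]
top cap [336.2, 249.1, 18.6, 26.4] 0.63
top twine_roll [335.9, 248.7, 36.7, 34.0] 0.8
top pred [array([338.4, 246.7]), array([338. , 249.1]), array([336.9, 256.7])]
0.0187
```

View pics/crop.png

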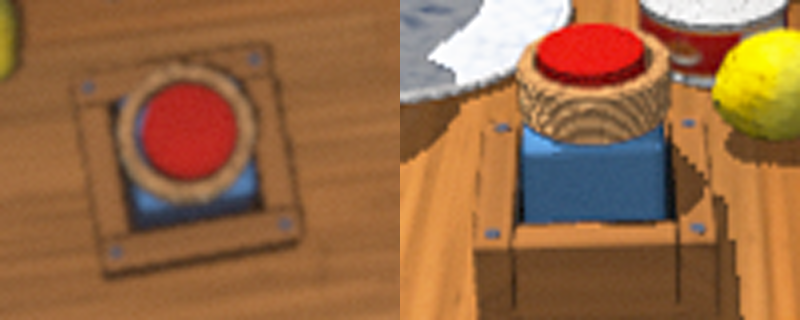

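```bash
python3 -m creep '[[0.5,-0.95,0,0,0,-0.34,0],[0.5,-0.95,0,0,0,-0.34,0],[0.5,-0.95,0,0,0,-0.34,0],[0.5,-0.95,0,0,0,-0.34,0],[0.5,-0.95,0,0,0,-0.34,0],[0.5,-0.95,0,0,0,-0.34,0],[0.5,-0.95,0,0,0,-0.34,0],[0.5,-0.95,0,0,0,-0.34,0],[0.5,-0.95,0,0,0,-0.34,0],[0.5,-0.95,0,0,0,-0.34,0],[0.5,-0.95,0,0,0,-0.34,0],[0.5,-0.95,0,0,0,-0.34,0]]' 30
python3 -m creep '[[0.5,-0.95,0,0,0,-0.34,0],[0.5,-0.95,0,0,0,-0.34,0],[0.5,-0.95,0,0,0,-0.34,0],[0.5,-0.95,0,0,0,-0.34,0],[0.5,-0.95,0,0,0,-0.34,0],[0.5,-0.95,0,0,0,-0.34,0],[0.5,-0.95,0,0,0,-0.34,0],[0.5,-0.95,0,0,0,-0.34,0],[0.5,-0.95,0,0,0,-0.34,0],[0.5,-0.95,0,0,0,-0.34,0],[0.5,-0.95,0,0,0,-0.34,0],[0,0,0,0,0,0,0]]'
cat > st.py <<'E'
from h import *
from scipy.spatial.transform import Rotation as R
s=bot.observe();M=R.from_rotvec(s["tool_rot"]).as_matrix()
print("t",round(float(s["clock"]),2),"pos",np.round(s["eef_pos"],4),"yaw_y",round(float(np.arctan2(M[1,1],M[0,1])),3),"tilt",np.round(M[:2,2],3),"F",np.round(s["contact_force"],1),"M",np.round(s["ft_torque"],2),"w",round(float(s["gripper_width"]),4),"ff",round(float(s["finger_force"]),1),"q",np.round(s["qpos"],2))
E
python3 st.py
```

```text
clock: 2.9
eef_pos: [0.3765, 0.3409, 0.2314]
tool_rot: [1.387, 2.819, 0.0]
contact_force: [-0.5, -0.7, 0.1]
gripper_width: 0.0855
finger_force: 0.0
clock: 4.1
eef_pos: [0.4873, 0.1293, 0.2314]
tool_rot: [1.983, 2.434, -0.001]
contact_force: [-0.4, -0.1, 0.3]
gripper_width: 0.0852
finger_force: 0.0
t 4.1 pos [0.4873 0.1293 0.2314] yaw_y 0.203 tilt [ 0.001 -0.002] F [-0.4 -0.1  0.3] M [-0.02  0.01 -0.05] w 0.0852 ff 0.0 q [-0.37  0.53  0.02  1.93 -0.01  0.68 -0.13]
```

```bash
python3 -m creep '[[0.5,-0.9,0,0,0,-0.35,0],[0.5,-0.9,-0.3,0,0,-0.35,0],[0.5,-0.9,-0.6,0,0,-0.35,0],[0.6,-0.9,-0.7,0,0,-0.35,0],[0,0,-0.8,0,0,0,0],[0,0,-0.8,0,0,0,0],[0,0,-0.8,0,0,0,0],[0,0,-0.8,0,0,0,0],[0,0,0,0,0,0,0]]'
python3 st.py; python3 - <<'E'
from h import *
P={n:bot.get_image(n) for n in("side","top")}
cv2.imwrite("pics/a.png",np.hstack([cv2.resize(P["top"]["image"][200:300,290:390],None,fx=4,fy=4,interpolation=2),cv2.resize(P["side"]["image"][215:315,255:355],None,fx=4,fy=4,interpolation=2)]))
E
```

```text
clock: 5.0
eef_pos: [0.5261, 0.0619, 0.1337]
tool_rot: [-2.17, -2.267, 0.004]
contact_force: [-0.1, -0.4, 0.7]
gripper_width: 0.0856
finger_force: 0.0
t 5.0 pos [0.5261 0.0619 0.1337] yaw_y 0.044 tilt [-0.004  0.   ] F [-0.1 -0.4  0.7] M [-0.01  0.05  0.02] w 0.0856 ff 0.0 q [-0.23  0.72  0.04  1.95 -0.06  0.49 -0.11]
```

View pics/a.png

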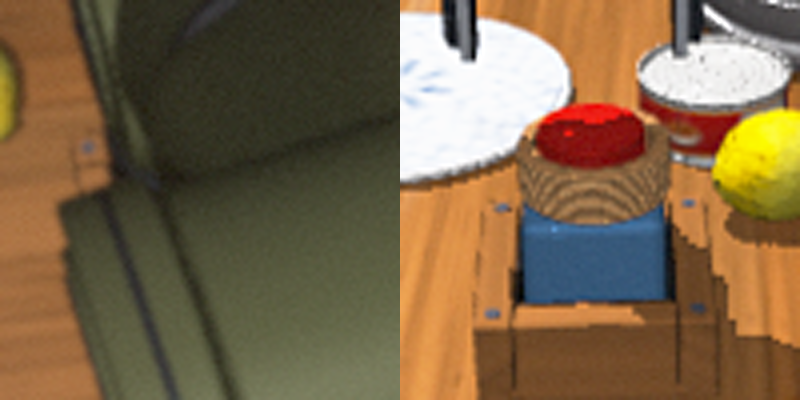

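```bash
python3 - <<'E'
from h import *
P=bot.get_image("side")
for z in(.13,.145,.16): print(z,proj(P,(.5261,.0619,z)), [proj(P,(.5261+s*.0428,.0619,z)) for s in(-1,1)])
c=P["image"][215:235,255:355]
for l in ("cap","twine_roll"): 
    b=bot.spot_in(P,l)[0]["bbox"]; print(l,b, [proj(P,(x,.057,.1)) for x in(.527,.529,.531)])
E
```

```text
0.13 [np.float64(236.40830075907652), np.float64(298.8787557194338)] [[np.float64(236.51736534700368), np.float64(274.77466305730877)], [np.float64(236.29894463295662), np.float64(323.04728051070003)]]
0.145 [np.float64(228.8145560617566), np.float64(298.5780453565672)] [[np.float64(228.93480841042313), np.float64(274.25887656518444)], [np.float64(228.6939793878106), np.float64(322.96280389570137)]]
0.16 [np.float64(221.08363070155644), np.float64(298.2719026742644)] [[np.float64(221.21545880048933), np.float64(273.7337850571232)], [np.float64(220.9514438412666), np.float64(322.8767991378366)]]
cap [303.1, 249.9, 27.5, 17.6] [[np.float64(252.5302239965166), np.float64(299.8139509289149)], [np.float64(252.52617595472728), np.float64(300.92819623826813)], [np.float64(252.52212741406305), np.float64(302.04257886562516)]]
twine_roll [300.9, 259.4, 36.9, 24.9] [[np.float64(252.5302239965166), np.float64(299.8139509289149)], [np.float64(252.52617595472728), np.float64(300.92819623826813)], [np.float64(252.52212741406305), np.float64(302.04257886562516)]]
```

```bash
python3 -m creep '[[0.2,-0.25,0,0,0,0,0],[0,0,0,0,0,0,0],[0,0,-0.6,0,0,0,0],[0,0,-0.6,0,0,0,0],[0,0,-0.6,0,0,0,0],[0,0,-0.6,0,0,0,0],[0,0,-0.5,0,0,0,0],[0,0,0,0,0,0,0]]' 25; python3 st.py
```

```text
clock: 6.05
eef_pos: [0.5307, 0.0562, 0.0755]
tool_rot: [-2.172, -2.267, 0.004]
contact_force: [-0.6, 0.2, 0.1]
gripper_width: 0.0852
finger_force: 0.0
t 6.05 pos [0.5307 0.0562 0.0755] yaw_y 0.043 tilt [-0.003 -0.   ] F [-0.6  0.2  0.1] M [0.01 0.   0.02] w 0.0852 ff 0.0 q [-0.21  0.82  0.03  1.96 -0.06  0.36 -0.09]
```

```bash
python3 -m creep '[[0,0,0,0,0,0,0.12],[0,0,0,0,0,0,0.2],[0,0,0,0,0,0,0.3],[0,0,0,0,0,0,0.4],[0,0,0,0,0,0,0.5],[0,0,0,0,0,0,0.5],[0,0,0,0,0,0,0.5]]' 25; python3 st.py
```

```text
clock: 6.75
eef_pos: [0.5324, 0.0563, 0.078]
tool_rot: [2.173, 2.268, 0.002]
contact_force: [-0.0, 0.3, 6.4]
gripper_width: 0.0674
finger_force: 28.6
t 6.75 pos [0.5324 0.0563 0.078 ] yaw_y 0.043 tilt [0.001 0.   ] F [-0.   0.3  6.4] M [-0.02  0.07 -0.01] w 0.0674 ff 28.6 q [-0.21  0.82  0.03  1.96 -0.06  0.36 -0.09]
```

```bash
python3 -m creep '[[0,0,0.2,0,0,0,0.5],[0,0,0.3,0,0,0,0.5],[0,0,0.3,0,0,0,0.5],[0,0,0.2,0,0,0,0.5]]'; python3 st.py
```

```text
clock: 7.15
eef_pos: [0.532, 0.0563, 0.098]
tool_rot: [2.173, 2.268, 0.001]
contact_force: [-0.3, -0.1, -0.6]
gripper_width: 0.0676
finger_force: 28.3
t 7.15 pos [0.532  0.0563 0.098 ] yaw_y 0.043 tilt [0.001 0.   ] F [-0.3 -0.1 -0.6] M [-0.01  0.01 -0.01] w 0.0676 ff 28.3 q [-0.21  0.78  0.03  1.96 -0.05  0.41 -0.1 ]
```

```bash
python3 -m creep '[[0,0,0.7,0,0,0,0.5],[0,0,0.8,0,0,0,0.5],[0,0,0.8,0,0,0,0.5],[0,0,0.5,0,0,0,0.5],[-0.3,0.5,0,0,0,0,0.5],[-0.5,0.9,0,0,0,0,0.5],[-0.5,0.9,0,0,0,0,0.5],[-0.5,0.9,0,0,0,0,0.5],[-0.5,0.9,0,0,0,0,0.5],[-0.5,0.9,0,0,0,0,0.5],[-0.5,0.9,0,0,0,0,0.5],[-0.5,0.9,0,0,0,0,0.5]]'; python3 -m creep '[[-0.5,0.9,0,0,0,0,0.5],[-0.5,0.9,0,0,0,0,0.5],[-0.5,0.9,0,0,0,0,0.5],[-0.5,0.9,0,0,0,0,0.5],[-0.5,0.9,0,0,0,0,0.5],[-0.4,0.7,0,0,0,0,0.5],[0,0,0,0,0,0,0.5],[0,0,0,0,0,0,0.5]]'; python3 st.py;  python3 - <<'E'
from h import *
P={n:bot.get_image(n) for n in("side","top")}
cv2.imwrite("pics/b.png",np.hstack([cv2.resize(P["top"]["image"][230:350,240:360],(400,400)),cv2.resize(P["side"]["image"][165:315,205:355],(400,400))]))
E
```

```text
clock: 8.35
eef_pos: [0.4541, 0.1936, 0.1526]
tool_rot: [-2.172, -2.269, 0.002]
contact_force: [0.8, 0.5, -0.1]
gripper_width: 0.0674
finger_force: 28.4
clock: 9.15
eef_pos: [0.3972, 0.2959, 0.1529]
tool_rot: [2.172, 2.269, -0.002]
contact_force: [0.6, -0.3, 0.2]
gripper_width: 0.0674
finger_force: 28.4
t 9.15 pos [0.3972 0.2959 0.1529] yaw_y 0.044 tilt [-0.001 -0.001] F [ 0.6 -0.3  0.2] M [-0.05 -0.04  0.05] w 0.0674 ff 28.4 q [-0.81  0.66  0.12  2.04 -0.16  0.46 -0.53]
```

View pics/b.png

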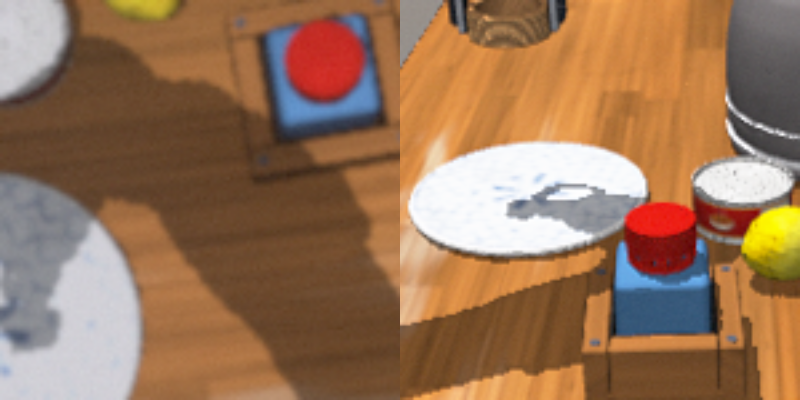

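```bash
python3 -m creep '[[0,0,-0.6,0,0,0,0.5],[0,0,-0.9,0,0,0,0.5],[0,0,-0.9,0,0,0,0.5],[0,0,-0.9,0,0,0,0.5],[0,0,-0.9,0,0,0,0.5],[0,0,-0.9,0,0,0,0.5],[0,0,-0.9,0,0,0,0.5],[0,0,-0.6,0,0,0,0.5],[0,0,-0.3,0,0,0,0.5],[0,0,0,0,0,0,0.5]]'; python3 st.py
```

```text
clock: 10.25
eef_pos: [0.3979, 0.2956, 0.0149]
tool_rot: [2.174, 2.267, -0.002]
contact_force: [0.1, -0.5, 0.1]
gripper_width: 0.0672
finger_force: 28.4
t 10.25 pos [0.3979 0.2956 0.0149] yaw_y 0.042 tilt [-0.001 -0.001] F [ 0.1 -0.5  0.1] M [-0.   -0.   -0.01] w 0.0672 ff 28.4 q [-0.75  0.92  0.03  2.09 -0.19  0.14 -0.5 ]
```

```bash
python3 -m creep '[[0,0,-0.1,0,0,0,0.5],[0,0,-0.1,0,0,0,0.5],[0,0,-0.05,0,0,0,0.5],[0,0,0,0,0,0,0.5]]'; python3 st.py
```

```text
clock: 10.65
eef_pos: [0.3979, 0.2964, 0.0105]
tool_rot: [2.173, 2.268, 0.001]
contact_force: [0.5, -0.0, -1.0]
gripper_width: 0.0674
finger_force: 28.4
t 10.65 pos [0.3979 0.2964 0.0105] yaw_y 0.043 tilt [0. 0.] F [ 0.5 -0.  -1. ] M [ 0.01  0.02 -0.  ] w 0.0674 ff 28.4 q [-0.75  0.93  0.03  2.09 -0.19  0.13 -0.5 ]
```

```bash
python3 -m creep '[[0,0,-0.08,0,0,0,0.5],[0,0,-0.08,0,0,0,0.5],[0,0,0,0,0,0,0.5]]'; python3 st.py
```

```text
clock: 10.95
eef_pos: [0.398, 0.2964, 0.0086]
tool_rot: [2.174, 2.268, 0.002]
contact_force: [-1.7, -0.6, 15.3]
gripper_width: 0.0675
finger_force: 29.6
t 10.95 pos [0.398  0.2964 0.0086] yaw_y 0.043 tilt [0.001 0.001] F [-1.7 -0.6 15.3] M [-0.15  0.33  0.03] w 0.0675 ff 29.6 q [-0.75  0.93  0.03  2.09 -0.19  0.12 -0.5 ]
```

Touching the trivet; release, rise, and check.

```bash
python3 -m creep '[[0,0,0.05,0,0,0,0.15],[0,0,0,0,0,0,0.1],[0,0,0,0,0,0,0],[0,0,0,0,0,0,0],[0,0,0,0,0,0,0],[0,0,0.5,0,0,0,0],[0,0,0.9,0,0,0,0],[0,0,0.9,0,0,0,0],[0,0,0.9,0,0,0,0],[0,0,0.9,0,0,0,0],[0,0,0.9,0,0,0,0],[0,0,0.9,0,0,0,0]]'; python3 st.py
cat > look.py <<'E'
from h import *
import sys
P={n:bot.get_image(n) for n in("side","top")}
cv2.imwrite(f"pics/{sys.argv[1]}.png",np.hstack([cv2.resize(P["top"]["image"][230:390,180:360],(400,400)),cv2.resize(P["side"]["image"][165:315,205:355],(400,400))]))
def circ(l,z):
    r=bot.outline_of(P["top"],l)
    if not r: return print(l,"none")
    c=max(cv2.findContours(r[0]["pixels"].astype(np.uint8),0,1)[0],key=cv2.contourArea)[:,0]
    print(l,r[0]["conf"],cv2.minEnclosingCircle(np.array([atz(P["top"],(v,u),z)[:2]*1000 for u,v in c],np.float32)))
circ("cap",.112);circ("twine_roll",.037)
im=P["top"]["image"].astype(int);m=((im[...,2]>110)&(im[...,1]<60)&(im[...,0]<60)).astype(np.uint8)
m[:200]=0;m[300:]=0;m[:,:290]=0;m[:,390:]=0
c=max(cv2.findContours(m,0,1)[0],key=cv2.contourArea)[:,0]
print("red",cv2.minEnclosingCircle(np.array([atz(P["top"],(v,u),.112)[:2]*1000 for u,v in c],np.float32)))
im=P["side"]["image"].astype(int);m=((im[...,2]>80)&(im[...,1]<60)&(im[...,0]<60)).astype(np.uint8)
m[:225]=0;m[290:]=0;m[:,:280]=0;m[:,325:]=0
c=max(cv2.findContours(m,0,1)[0],key=cv2.contourArea);b=cv2.boundingRect(c);print("side red",b,"pred",[np.round(proj(P["side"],(.53,.057,z)),1) for z in(.112,.087)])
E
python3 look.py c
```

```text
clock: 12.15
eef_pos: [0.3977, 0.2961, 0.1275]
tool_rot: [2.174, 2.268, 0.0]
contact_force: [0.6, -0.2, -0.3]
gripper_width: 0.0852
finger_force: 0.0
t 12.15 pos [0.3977 0.2961 0.1275] yaw_y 0.043 tilt [0. 0.] F [ 0.6 -0.2 -0.3] M [-0.04  0.03  0.02] w 0.0852 ff 0.0 q [-0.8   0.7   0.1   2.05 -0.17  0.39 -0.52]
cap 0.92 ((528.9261474609375, 57.067779541015625), 26.184619903564453)
twine_roll 0.75 ((396.2176513671875, 290.0409851074219), 33.64549255371094)
red ((530.636474609375, 56.579925537109375), 24.23138427734375)
side red (289, 238, 36, 30) pred [array([246.6, 301.3]), array([258.8, 301.7])]
```

View pics/c.png

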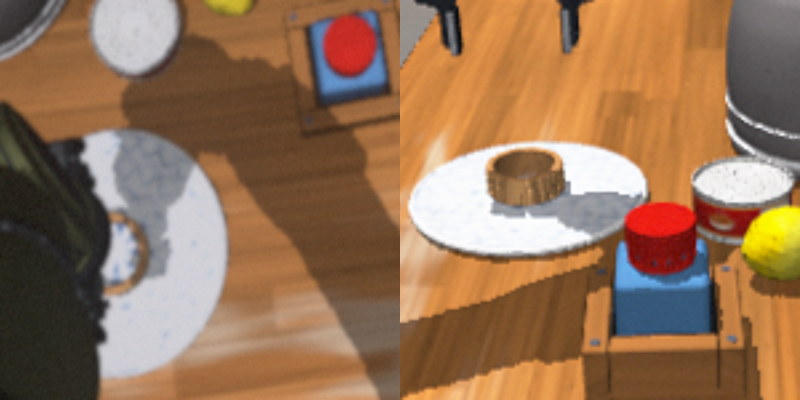

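```bash
python3 -m creep '[[0.47,-0.86,0.2,0,0,-0.53,0],[0.47,-0.86,0.2,0,0,-0.53,0],[0.47,-0.86,0,0,0,-0.53,0],[0.47,-0.86,0,0,0,-0.53,0],[0.47,-0.86,0,0,0,-0.53,0],[0.47,-0.86,0,0,0,-0.53,0],[0.47,-0.86,0,0,0,-0.53,0],[0.47,-0.86,0,0,0,-0.53,0],[0.47,-0.86,0,0,0,-0.53,0],[0.47,-0.86,0,0,0,-0.53,0],[0.47,-0.86,0,0,0,-0.53,0],[0.47,-0.86,0,0,0,-0.53,0]]'
python3 -m creep '[[0.47,-0.8,0,0,0,-0.53,0],[0.47,-0.8,0,0,0,-0.53,0],[0,0,0,0,0,0,0],[0,0,0,0,0,0,0]]';python3 st.py
```

```text
clock: 13.55
eef_pos: [0.5103, 0.0889, 0.1332]
tool_rot: [-2.864, -1.291, 0.003]
contact_force: [-0.3, 0.1, -0.3]
gripper_width: 0.0849
finger_force: 0.0
clock: 13.95
eef_pos: [0.5293, 0.0579, 0.1339]
tool_rot: [-2.938, -1.111, 0.001]
contact_force: [0.0, 1.0, 0.1]
gripper_width: 0.0855
finger_force: 0.0
t 13.95 pos [0.5293 0.0579 0.1339] yaw_y -0.848 tilt [-0.001  0.   ] F [0.  1.  0.1] M [ 0.02 -0.01  0.03] w 0.0855 ff 0.0 q [-0.36  0.74  0.27  1.95 -0.38  0.51 -0.67]
```

```bash
python3 -m creep '[[0.03,-0.05,-0.5,0,0,0,0],[0,0,-0.6,0,0,0,0],[0,0,-0.6,0,0,0,0],[0,0,-0.6,0,0,0,0],[0,0,-0.25,0,0,0,0],[0,0,0,0,0,0,0]]' 70; python3 st.py;python3 -m creep '[[0,0,0,0,0,0,0.2],[0,0,0,0,0,0,0.3],[0,0,0,0,0,0,0.4],[0,0,0,0,0,0,0.5],[0,0,0,0,0,0,0.6],[0,0,0,0,0,0,0.8],[0,0,0,0,0,0,0.8]]'; python3 st.py
```

```text
clock: 14.55
eef_pos: [0.5293, 0.0568, 0.082]
tool_rot: [-2.938, -1.111, 0.003]
contact_force: [-1.5, -0.1, 0.1]
gripper_width: 0.0854
finger_force: 0.0
t 14.55 pos [0.5293 0.0568 0.082 ] yaw_y -0.848 tilt [-0.002 -0.   ] F [-1.5 -0.1  0.1] M [-0.01  0.01  0.01] w 0.0854 ff 0.0 q [-0.32  0.82  0.21  1.97 -0.41  0.39 -0.64]
clock: 15.25
eef_pos: [0.5305, 0.0569, 0.084]
tool_rot: [2.938, 1.111, 0.002]
contact_force: [-0.7, 0.4, 4.1]
gripper_width: 0.0468
finger_force: 70.8
t 15.25 pos [0.5305 0.0569 0.084 ] yaw_y -0.848 tilt [0.001 0.   ] F [-0.7  0.4  4.1] M [-0.03  0.12  0.  ] w 0.0468 ff 70.8 q [-0.32  0.82  0.21  1.97 -0.41  0.39 -0.64]
```

```bash
python3 -m creep '[[0,0,0,0,0,0.5,0.8],[0,0,0,0,0,0.7,0.8],[0,0,0,0,0,0.7,0.8],[0,0,0,0,0,0.7,0.8],[0,0,0,0,0,0.7,0.8],[0,0,0,0,0,0.7,0.8]]'; python3 st.py
```

```text
clock: 15.85
eef_pos: [0.5316, 0.0558, 0.084]
tool_rot: [2.587, 1.777, 0.004]
contact_force: [1.5, -1.6, 2.8]
gripper_width: 0.0465
finger_force: 71.1
t 15.85 pos [0.5316 0.0558 0.084 ] yaw_y -0.367 tilt [ 0.004 -0.001] F [ 1.5 -1.6  2.8] M [-0.32 -0.26 -0.33] w 0.0465 ff 71.1 q [-0.25  0.81  0.11  1.97 -0.21  0.37 -0.36]
```

```bash
python3 -m creep '[[0,0,0,0,0,0.74,0.8],[0,0,0,0,0,0.74,0.8],[0,0,0,0,0,0.74,0.8],[0,0,0,0,0,0.74,0.8],[0,0,0,0,0,0.74,0.8],[0,0,0,0,0,0.74,0.8],[0,0,0,0,0,0.74,0.8],[0,0,0,0,0,0.74,0.8],[0,0,0,0,0,0.74,0.8],[0,0,0,0,0,0.74,0.8],[0,0,0,0,0,0.74,0.8]]'; python3 st.py; python3 -m creep '[[0,0,0,0,0,0.74,0.8],[0,0,0,0,0,0.74,0.8],[0,0,0,0,0,0.74,0.8],[0,0,0,0,0,0.74,0.8],[0,0,0,0,0,0.74,0.8],[0,0,0,0,0,0,0.8],[0,0,0,0,0,0,0.8]]'; python3 st.py
```

```text
clock: 16.95
eef_pos: [0.5332, 0.0561, 0.0841]
tool_rot: [1.449, 2.781, 0.005]
contact_force: [4.0, -0.8, -0.1]
gripper_width: 0.0463
finger_force: 71.5
t 16.95 pos [0.5332 0.0561 0.0841] yaw_y 0.61 tilt [ 0.006 -0.   ] F [ 4.  -0.8 -0.1] M [-0.31 -0.78 -0.32] w 0.0463 ff 71.5 q [-0.13  0.8  -0.11  1.96  0.21  0.38  0.22]
clock: 17.65
eef_pos: [0.5332, 0.0567, 0.0842]
tool_rot: [0.808, 3.03, 0.004]
contact_force: [4.8, -0.9, 3.1]
gripper_width: 0.0466
finger_force: 71.8
t 17.65 pos [0.5332 0.0567 0.0842] yaw_y 1.05 tilt [0.006 0.001] F [ 4.8 -0.9  3.1] M [-0.15 -1.2  -0.18] w 0.0466 ff 71.8 q [-0.07  0.81 -0.21  1.96  0.38  0.41  0.48]
```

```bash
python3 -m creep '[[0,0,0.15,0,0,0,0.8],[0,0,0.15,0,0,0,0.8],[0,0,0,0,0,0,0.8]]'; python3 st.py
```

```text
clock: 17.95
eef_pos: [0.5298, 0.0564, 0.0894]
tool_rot: [-0.806, -3.036, 0.001]
contact_force: [2.3, -0.7, 2.2]
gripper_width: 0.0463
finger_force: 74.0
t 17.95 pos [0.5298 0.0564 0.0894] yaw_y 1.052 tilt [-0.    -0.001] F [ 2.3 -0.7  2.2] M [-0.32 -0.5  -0.05] w 0.0463 ff 74.0 q [-0.06  0.8  -0.22  1.96  0.38  0.43  0.49]
```

```bash
python3 -m creep '[[0,0,0.2,0,0,0,0.8],[0,0,0.2,0,0,0,0.8],[0,0,0,0,0,0,0.8]]'; python3 st.py; python3 look.py d
```

```text
clock: 18.25
eef_pos: [0.5297, 0.0571, 0.0976]
tool_rot: [-0.803, -3.037, -0.0]
contact_force: [1.3, -1.4, -0.9]
gripper_width: 0.0467
finger_force: 73.7
t 18.25 pos [0.5297 0.0571 0.0976] yaw_y 1.054 tilt [-0.  0.] F [ 1.3 -1.4 -0.9] M [-0.27 -0.18  0.03] w 0.0467 ff 73.7 q [-0.06  0.78 -0.23  1.95  0.37  0.45  0.49]
cap 0.41 ((512.68310546875, 60.29954147338867), 18.24639320373535)
twine_roll 0.89 ((395.9819641113281, 296.51458740234375), 35.82855224609375)
red ((517.6098022460938, 58.662681579589844), 19.434778213500977)
side red (289, 233, 25, 34) pred [array([246.6, 301.3]), array([258.8, 301.7])]
```

View pics/d.png

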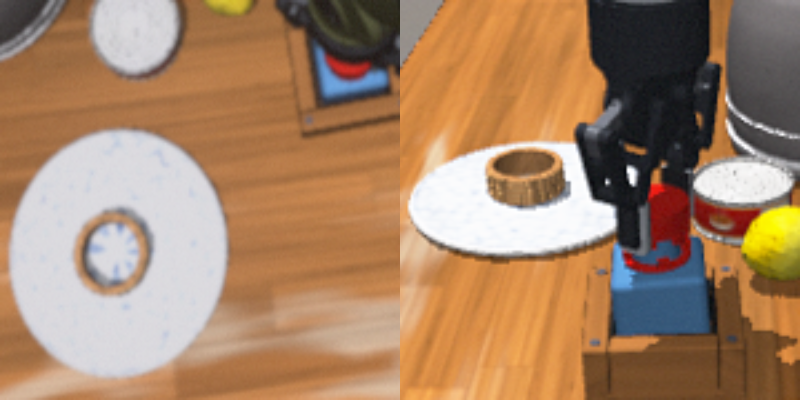

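```bash
python3 -m creep '[[0,0,0.3,0,0,0,0.8],[0,0,0.35,0,0,0,0.8],[0,0,0.35,0,0,0,0.8],[0,0,0.35,0,0,0,0.8],[0,0,0.35,0,0,0,0.8],[0,0,0.2,0,0,0,0.8],[0,0,0,0,0,0,0.8],[0,0,0,0,0,0,0.8],[0,0,0,0,0,0,0.8]]'; python3 st.py; python3 look.py e
```

```text
clock: 19.35
eef_pos: [0.5298, 0.0568, 0.1349]
tool_rot: [-0.804, -3.036, 0.0]
contact_force: [-0.2, 0.2, -0.3]
gripper_width: 0.0465
finger_force: 74.1
t 19.35 pos [0.5298 0.0568 0.1349] yaw_y 1.053 tilt [-0.001 -0.   ] F [-0.2  0.2 -0.3] M [ 0.02  0.   -0.  ] w 0.0465 ff 74.1 q [-0.03  0.72 -0.26  1.93  0.34  0.53  0.52]
cap 0.5 ((521.9031372070312, 60.13993453979492), 19.970094680786133)
twine_roll 0.68 ((395.9819641113281, 296.51458740234375), 35.82855224609375)
red ((526.5997314453125, 56.50157165527344), 20.67571258544922)
side red (298, 225, 16, 15) pred [array([246.6, 301.3]), array([258.8, 301.7])]
```

View pics/e.png

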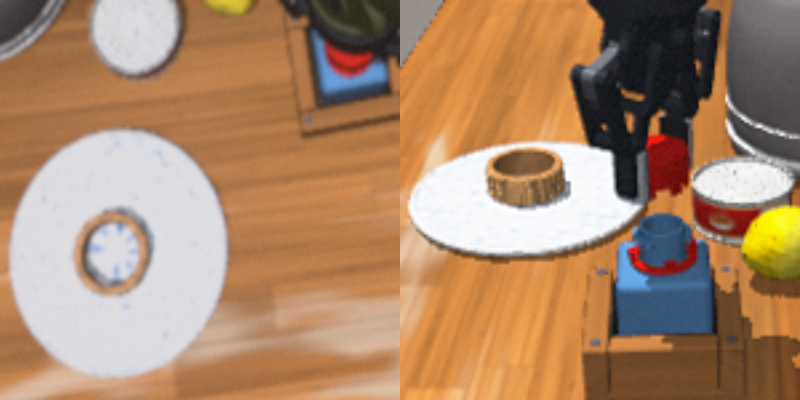

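The cap (crop 668,165) is held level, clear above the open neck (662,235). The jar sits in its brace and the roll lies on the trivet.

```bash
python3 -c "
from plant import bot
print(bot.close_job())"
```

```text
the job is handed in; nothing more can be done
None
```

The job is handed in but returned no verdict: the twine roll lies flat on the trivet, the cap was turned about 1.9 rad and is held level about 3 cm above the jar's mouth, and the last picture shows the jar still seated in its brace.

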